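Clear the barring block and change the bench feed over

TASK

The changeover switch on the bench has to go over to its left-hand feed, but a wooden block stands in the left pocket and bars that side. Take the block out and stand it upright on the open bench, bring the lever up to the upright centre-off position and pause there for two seconds, then throw it fully to the left. Finally set the block down, without dropping it, upright and fully down in the right pocket so that it bars the other side; leave the lever thrown to the left and the other things on the bench where they are.

Things in the scene. Friction and masses are not known exactly. Their poses are not given: they have to be found in the camera images.
- selector: Switch fixed to the bench: dark base 110 (x) x 224 (y) x 12 mm, origin under its centre, z up, y to its left seen from the robot. Grey housing in the middle (y -22 to +22 mm, top at z 52), slotted for the lever, which swings in the plane x = 0 about a pivot at (0, 0, 30) mm. A pocket on either side. The bench left of the switch, x 0.40 to 0.52 up to world y 0.06, is free.
- left_pocket (a point): Centre of the left pocket's floor, 12 mm above the bench, axes as the selector. Two upright cheeks (4 mm thick, tops 104 mm above the bench) stand 48 mm apart in x; the pocket is 61 mm long in y, with a lip 6 mm high at its outer end; open above, so the block can only be gripped along y. The block starts here, its 53 mm side along y.
- right_pocket (a point): Centre of the right pocket's floor, 12 mm above the bench, axes as the selector. The same cheeks, but 63 mm apart in x; 46 mm long in y, with the same lip. The block fits only with its 38 mm side along y and its 53 mm side along x (4 to 5 mm play each side), and can only be gripped along y.
- lever (a joint): Angle of the switch lever in rad: 0 upright (centre off), +0.7 fully to the left (+y of the selector), -0.7 fully to the right. No detent and no spring: it stays where it is left (friction of about 0.35 N m, so about 3 N at the knob).
- lever_knob (a point): Centre of the black barrel-shaped knob across the top of the lever (32 mm diameter, 32 mm long along the selector's x, flat ends), 140 mm from the pivot.
- block_centre (a point): Centre of a plain wooden block, 38 x 53 x 95 mm, about 0.14 kg, loose. Its z axis is the 95 mm length (up while it stands), y the 53 mm side, x the 38 mm side.
- sanding_block: Bystander: sanding block 62 x 100 x 29 mm lying on the bench, origin at the centre of its underside.
- charger: Bystander: battery charger with a pack on it, 102 x 128 x 80 mm, origin at the centre of its underside.
- tape_measure: Bystander: tape measure 63 x 86 x 62 mm, origin under its body.
- masking_roll: Bystander: roll of masking tape 104 mm across, 25 mm high, lying flat, origin at the centre of its underside.
Things that resemble listed ones, but are neither listed nor needed, are in the scene too. Of the things that look like the part that bears block_centre, the middle-sized one is meant.

How it is judged:
By the outcome, as a careful person would: the job done as asked, in the order asked, and still so for the second after the job is handed in, with the robot touching nothing.
It also fails if it takes over 67 s, if anything falls off the work surface, if the arm or the gripper's body presses on something with over 40 N, if the wrist force passes 120 N, or if a joint passes its speed limit or range.

ROBOT

A 6-joint arm with a two-finger parallel gripper is mounted at the origin on a cart in front of the work surface, level with it; the furniture and walls round the work are solid. World frame = base frame: x ahead of the robot, y to its left, z up, the work surface at z = 0. Lengths are in m, angles in degrees, forces in N, time in s.
With the tool pointing down it reaches from about 0.375 to 0.9 m from the base axis. Payload 3.1 kg.
Tool frame: the origin (TCP) lies midway between the tips of the shut fingers; the grasp point (between the pads) lies 19 mm behind it; x points along the fingers, z is the direction in which the jaws open and shut, and the axes are right-handed (so a half turn about x gives the same grasp; the last joint's range is limited). The gripper opens to 87 mm and grips with 3 to 60 N. Pads are 19 mm wide; open, the fingers measure 117 mm over their backs; the gripper's body (75 mm by 190 mm) begins 51 mm behind the grasp point.
Start: joints at [58.356, 30.224, 82.088, -0, 67.689, -10.227], TCP at [0.228, 0.582, 0.223] pointing down, gripper open.
Joint ranges: [-176.69, 176.69], [-43.24, 126.21], [12.49, 139.97], [-82, 262], [0, 151.66], [-163.58, 163.58]. Speed limits (degrees/s): [159.86, 159.86, 180, 180, 180, 180].

INTERFACE

Orientations are given as a 3x3 rotation matrix whose columns are the frame's x, y, z axes.
In Python, from rig import * gives the robot as it stands.
- The arm moves only by the tool play_rows, never from a script. Its argument "rows" is a list that holds one entry, the list of rows, each a list of 7 numbers: the shift along the tool's x, y, z in m, then the turn, a rotation vector about the tool's x, y, z in degrees, then the finger opening in m, from 0 to 0.087. A call has 1 to 12 rows; each row is the pose to reach, as a shift and turn from the pose commanded when the call began, along the tool's axes at that moment; what a row does not reach only later rows make up. A row lasts 1/10 s, in which the tool goes at most 50 mm and 8.59 degrees, less where a joint would pass 70% of its speed; a pose out of reach is approached as far as the arm can. A call with a gripper value outside its range is refused whole. The fingers move at their own pace and stop on an object; the grip force is fixed at half the most. Time passes only in rows, so rows that repeat a pose let the fingers close. It gives the time, the measured TCP pose, the force and the opening at its end, in the units of the state.
- read_state(): the state, without advancing time (a new reading comes with each control period).
- capture(name): name is "side" or "top" or "wrist"; returns a dict with "pixels" (480x640x3 uint8, red, green, blue), "intrinsics" (3x3 intrinsics, pixels), "rvec" (rotation vector, rad) and "tvec" (3), from world to camera coordinates, as OpenCV has them. Camera axes: x right, y down, z forward; pixel columns grow to the right and rows downward; lengths in m; the calibration is good to about 2 mm. A picture is of the moment at which its call begins. There is no depth.
- hand_in(): hands the job in, once; it reports no verdict.
Trained networks look in the newest picture that a camera, given by its name, has taken for a name from the list of things; names that differ only in an ending like _2 or _b are one class to them, and where a whole thing is asked for, a point or a joint stands for the part that bears it (a point fixed in the world has none). Each returns a list of dicts, best first, with "p" (0 to 1); they miss things now and then, are a little off and sometimes report something else, mostly with a low value. They report only what shows in the picture. A call takes as long as a camera call. They do not tell look-alikes from the thing itself.
- trace(camera, target): "mask" (480x640 bool, what is visible of it) and "at" ([column, row] in pixels, amid what is visible of it).
The state is a dict: "time_s": time; "joint_positions": joint angles; "qvel": joint speeds; "tau": joint torques, N m; "position": TCP position; "tcp_rot": TCP orientation; "force": force on the tool from outside, world axes, zero at the start; "moment": the same for the moment, N m; "opening": opening from 0.0 (shut) to 1.0 (fully open).
Only numpy, scipy, OpenCV 4.12 (cv2) and the standard library are available. Lean on these libraries where they do the work, as an engineer would, in place of code of your own. Each camera call takes 0.05 s, during which the arm holds its last target.

## Working session

There is one attempt and no reset: what is moved stays moved. The work goes in short steps, Python scripts to look and compute and a tool call to move; the robot and the scene stay as the last step left them, time stands still between calls to the robot, and variables do not carry over. Pictures are saved under pics/ and viewed, and the job is handed in when it is done.

Besides the shell and the picture viewer there is one more tool, called after "Request:" in YAML: its name, and indented under it one key for each argument. play_rows: Moves the arm, as the interface text tells. Its arguments: {"type":"object","properties":{"rows":{"type":"array"}},"required":["rows"]}

```bash
ls; mkdir -p pics; cat > h.py <<'E'
from rig import *
import numpy as np, cv2
def cap(n,f=None):
    c=capture(n)
    if f: cv2.imwrite(f'pics/{f}.png',c['pixels'][:,:,::-1])
    return c
def P(c):
    R,_=cv2.Rodrigues(np.array(c['rvec'],float)); t=np.array(c['tvec'],float).reshape(3)
    return R,t,np.array(c['intrinsics'])
def proj(c,X):
    R,t,K=P(c); q=(np.atleast_2d(X)@R.T+t)@K.T; return q[:,:2]/q[:,2:]
def ray(c,uv):
    R,t,K=P(c); d=R.T@np.linalg.inv(K)@np.array([uv[0],uv[1],1.]); return -R.T@t,d/np.linalg.norm(d)
def onz(c,uv,z):
    o,d=ray(c,uv); return o+d*(z-o[2])/d[2]
def tri(obs):
    A=np.zeros((3,3));b=np.zeros(3)
    for c,uv in obs:
        o,d=ray(c,uv);M=np.eye(3)-np.outer(d,d);A+=M;b+=M@o
    return np.linalg.solve(A,b)
E
python3 - <<'E'
from h import *
for n in ['side','top','wrist']:
    c=cap(n,n+'0'); R,t,K=P(c); print(n,-R.T@t,R[2],K[0,0])
    for k in ['selector','lever','lever_knob','block_centre','sanding_block','charger','tape_measure','masking_roll']:
        for d in trace(n,k)[:4]:
            ys,xs=np.nonzero(d['mask']); print(' ',k,round(d['p'],2),np.round(d['at']),(xs.min(),ys.min(),xs.max(),ys.max()) if len(xs) else '')
s=read_state();print(s['time_s'],s['position'],s['tcp_rot'],s['force'],s['opening'])
E
```

```text
pics
side [ 0.2141761  -1.23806094  0.73375067] [ 0.26446003  0.83395043 -0.48434242] 455.13426618005667
  selector 0.69 [317. 291.] (np.int64(280), np.int64(252), np.int64(353), np.int64(324))
  lever 0.58 [325. 274.] (np.int64(315), np.int64(260), np.int64(336), np.int64(294))
  lever_knob 0.52 [327. 268.] (np.int64(317), np.int64(260), np.int64(336), np.int64(292))
  block_centre 0.91 [308. 265.] (np.int64(294), np.int64(251), np.int64(314), np.int64(281))
  block_centre 0.7 [326. 328.] (np.int64(317), np.int64(313), np.int64(330), np.int64(345))
  block_centre 0.57 [377. 313.] (np.int64(364), np.int64(286), np.int64(390), np.int64(345))
  sanding_block 0.74 [326. 271.] (np.int64(316), np.int64(259), np.int64(337), np.int64(294))
  sanding_block 0.72 [268. 230.] (np.int64(254), np.int64(221), np.int64(284), np.int64(241))
  sanding_block 0.37 [387. 279.] (np.int64(381), np.int64(273), np.int64(393), np.int64(297))
  charger 0.89 [306. 218.] (np.int64(294), np.int64(202), np.int64(320), np.int64(234))
  tape_measure 0.49 [389. 282.] (np.int64(380), np.int64(273), np.int64(393), np.
[... 944 characters left out ...]
ck 0.51 [344. 273.] (np.int64(296), np.int64(244), np.int64(386), np.int64(301))
  charger 0.8 [182. 233.] (np.int64(157), np.int64(215), np.int64(204), np.int64(250))
  tape_measure 0.79 [359. 200.] (np.int64(345), np.int64(188), np.int64(375), np.int64(212))
  masking_roll 0.9 [485. 292.] (np.int64(453), np.int64(272), np.int64(495), np.int64(311))
wrist [0.16440926 0.60717182 0.38583028] [ 0.23268662 -0.09036727 -0.96834431] 388.3550637680373
1.35 [0.22818679 0.58183611 0.22253125] [[-9.35275394e-06 -9.30944630e-01  3.65160371e-01]
 [-2.57556807e-05  3.65160371e-01  9.30944629e-01]
 [-1.00000000e+00 -6.98057863e-07 -2.73923677e-05]] [-0.11089815 -0.27487933  0.49293501] 1.0001172964921285
```

```bash
python3 - <<'E'
import cv2
a=cv2.imread('pics/top0.png');cv2.imwrite('pics/top0z.png',cv2.resize(a[170:330,140:520],(798,336),interpolation=cv2.INTER_CUBIC))
a=cv2.imread('pics/side0.png');cv2.imwrite('pics/side0z.png',cv2.resize(a[190:420,230:430],(520,598),interpolation=cv2.INTER_CUBIC))
E
```

```text
(no output)
```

View pics/top0z.png

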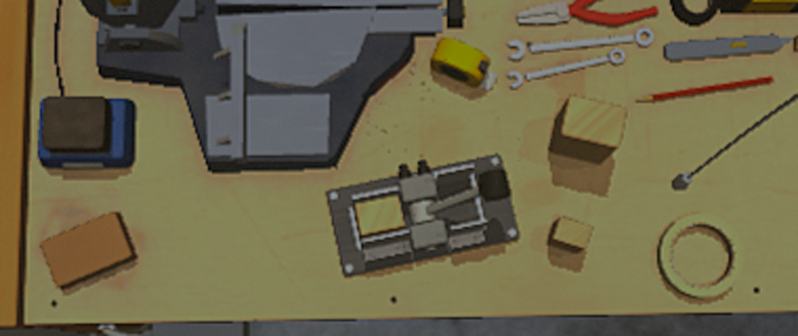

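View pics/side0z.png

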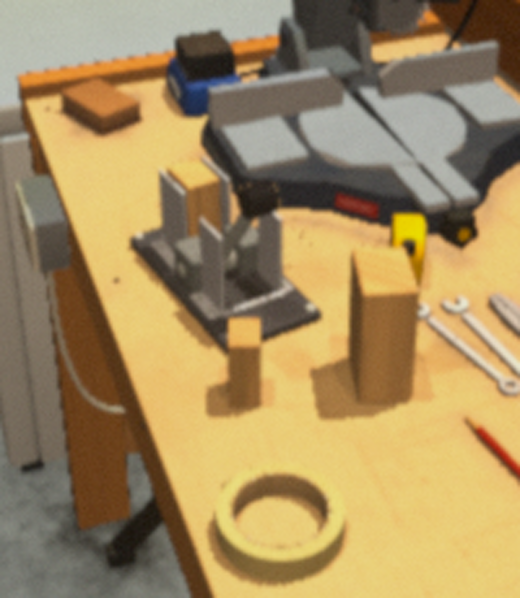

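View pics/top0.png

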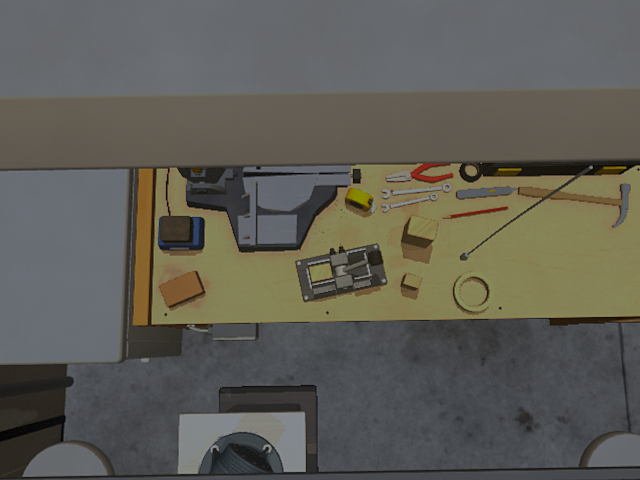

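View pics/side0.png

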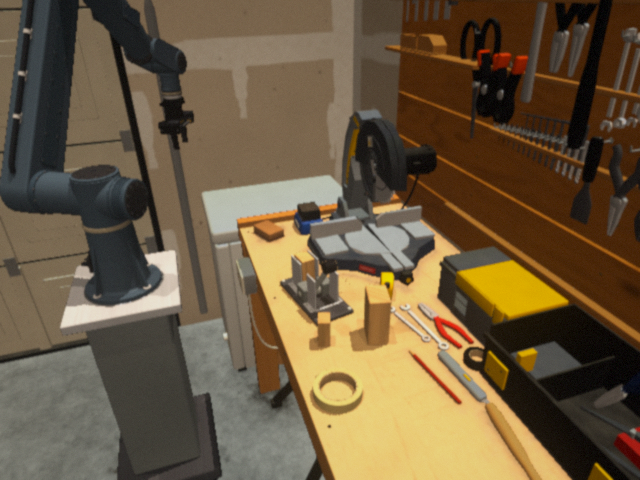

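```bash
python3 - <<'E'
from h import *
c=cap('top')
L=[(334,196),(495,160),(513,233),(349,268)]
Q=np.array([onz(c,(140+u/2.1,170+v/2.1),0.012) for u,v in L]);print(Q.round(4)); print(Q.mean(0))
for i in range(4): 
    d=Q[(i+1)%4]-Q[i]; print(np.linalg.norm(d),np.degrees(np.arctan2(d[1],d[0])))
d=[x for x in trace('top','selector')][0]
ct=cv2.findContours(d['mask'].astype('uint8'),0,2)[0]; ct=max(ct,key=cv2.contourArea); print(cv2.minAreaRect(ct))
print('block top',onz(c,(140+380/2.1,170+214/2.1),.107))
for n,px,z in [('small',(411,280),.05),('big',(421,226),.13),('tape',(360,199),.06),('roll',(472,292),.02),('saw',(262,248),0)]: print(n,onz(c,px,z))
E
```

```text
[[ 0.5251 -0.1494  0.012 ]
 [ 0.5669 -0.3515  0.012 ]
 [ 0.4748 -0.3708  0.012 ]
 [ 0.4352 -0.1669  0.012 ]]
[ 0.50051019 -0.25962873  0.012     ]
0.20638333804771306 -78.30153552815406
0.09408908119812558 -168.16690425017342
0.20765453782709284 101.01472548382937
0.09161668567099676 11.05097144088531
((340.3061828613281, 270.16009521484375), (47.220497131347656, 85.82138061523438), 77.00537872314453)
block top [ 0.48992932 -0.20669091  0.107     ]
small [ 0.47208303 -0.43478722  0.05      ]
big [ 0.59556308 -0.45313061  0.13      ]
tape [ 0.68335342 -0.31060698  0.06      ]
roll [ 0.44135119 -0.5952835   0.02      ]
saw [ 0.56946656 -0.05115987  0.        ]
```

Request:
play_rows:
  rows:
    - [[-0.0775,-0.383,-0.368,-33,0,0,0.087],[-0.0775,-0.383,-0.368,-33,0,0,0.087],[-0.0775,-0.383,-0.368,-33,0,0,0.087],[-0.0775,-0.383,-0.368,-33,0,0,0.087],[-0.0775,-0.383,-0.368,-33,0,0,0.087],[-0.0775,-0.383,-0.368,-33,0,0,0.087],[-0.0775,-0.383,-0.368,-33,0,0,0.087],[-0.0775,-0.383,-0.368,-33,0,0,0.087],[-0.0775,-0.383,-0.368,-33,0,0,0.087],[-0.0775,-0.383,-0.368,-33,0,0,0.087],[-0.0775,-0.383,-0.368,-33,0,0,0.087],[-0.0775,-0.383,-0.368,-33,0,0,0.087]]

```text
time_s: 2.65
position: [0.454, 0.0948, 0.3013]
tcp_rot: [[0.005, -0.981, -0.194], [-0.002, -0.194, 0.981], [-1.0, -0.005, -0.003]]
force: [1.2, -0.2, 0.0]
opening: 0.999
```

Request:
play_rows:
  rows:
    - [[-0.02,0.026,-0.316,0,0,0,0.087],[-0.02,0.026,-0.316,0,0,0,0.087],[-0.02,0.026,-0.316,0,0,0,0.087],[-0.02,0.026,-0.316,0,0,0,0.087],[-0.02,0.026,-0.316,0,0,0,0.087],[-0.02,0.026,-0.316,0,0,0,0.087],[-0.02,0.026,-0.316,0,0,0,0.087],[-0.02,0.026,-0.316,0,0,0,0.087]]

```text
time_s: 3.45
position: [0.4887, -0.2173, 0.3198]
tcp_rot: [[0.0, -0.98, -0.198], [-0.0, -0.198, 0.98], [-1.0, -0.0, -0.0]]
force: [-0.4, 0.3, -0.2]
opening: 0.999
```

```bash
python3 - <<'E'
from h import *
import pickle
c=cap('wrist','w1');pickle.dump(c,open('w1.pkl','wb')); R,t,K=P(c); print(-R.T@t,R[2])
for k in ['selector','lever','lever_knob','block_centre']:
    for d in trace('wrist',k)[:4]:
        ys,xs=np.nonzero(d['mask']); print(' ',k,round(d['p'],2),np.round(d['at']),(xs.min(),ys.min(),xs.max(),ys.max()))
s=read_state();print(s['time_s'],s['position'],s['tcp_rot'].round(3) if hasattr(s['tcp_rot'],'round') else s['tcp_rot'])
E
```

```text
[ 0.42156629 -0.23001827  0.48303918] [ 0.24509609  0.04954878 -0.9682318 ]
  selector 0.95 [266. 195.] (np.int64(160), np.int64(153), np.int64(375), np.int64(254))
  lever 0.65 [197. 212.] (np.int64(159), np.int64(192), np.int64(295), np.int64(243))
  lever_knob 0.8 [200. 214.] (np.int64(159), np.int64(192), np.int64(295), np.int64(242))
  lever_knob 0.32 [331. 208.] (np.int64(301), np.int64(189), np.int64(356), np.int64(232))
  block_centre 0.81 [330. 210.] (np.int64(303), np.int64(189), np.int64(356), np.int64(231))
  block_centre 0.65 [126. 142.] (np.int64(91), np.int64(122), np.int64(162), np.int64(165))
  block_centre 0.63 [ 88. 242.] (np.int64(16), np.int64(210), np.int64(147), np.int64(276))
  block_centre 0.51 [265. 199.] (np.int64(159), np.int64(151), np.int64(375), np.int64(254))
3.7 [ 0.48803809 -0.21322774  0.31992002] [[-0.001 -0.979 -0.203]
 [ 0.001 -0.203  0.979]
 [-1.     0.001  0.001]]
```

View pics/w1.png

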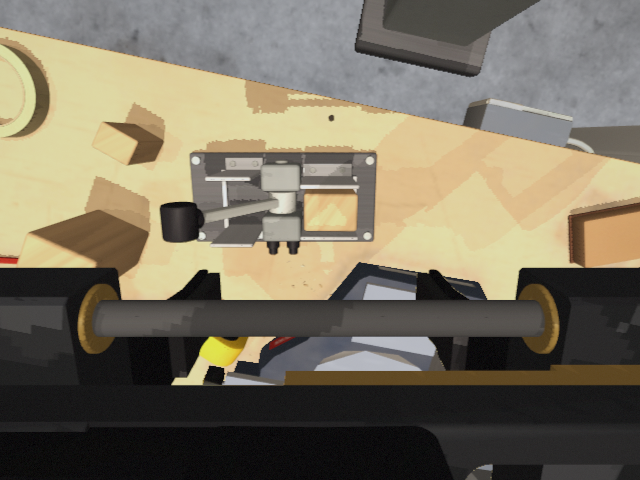

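```bash
python3 - <<'E'
from h import *
import pickle
c=pickle.load(open('w1.pkl','rb'))
Q=np.array([onz(c,p,0.013) for p in [(195.5,160),(369,160),(367,236),(201.5,236)]]);print(Q.round(4),Q.mean(0))
for i in range(4):
    d=Q[(i+1)%4]-Q[i]; print(np.linalg.norm(d),np.degrees(np.arctan2(d[1],d[0])))
a=c['pixels'][:,:,::-1]
cv2.imwrite('pics/w1z.png',cv2.resize(a[135:270,150:390],(792,446),interpolation=cv2.INTER_CUBIC))
d=trace('wrist','block_centre')[0]; m=d['mask'].astype('uint8');ct=max(cv2.findContours(m,0,2)[0],key=cv2.contourArea);print(cv2.minAreaRect(ct),cv2.approxPolyDP(ct,4,True).ravel())
E
```

```text
[[ 0.4775 -0.3674  0.013 ]
 [ 0.4365 -0.1651  0.013 ]
 [ 0.5279 -0.146   0.013 ]
 [ 0.569  -0.3487  0.013 ]] [ 0.50273352 -0.25679846  0.013     ]
0.20640395765268413 101.45133186368888
0.09335551535501638 11.799706536716613
0.20683503986957558 -78.54753553297161
0.09335797818550196 -168.46486908292758
((329.5, 210.0), (42.0, 53.0), 90.0) [304 192 305 230 355 228 352 190]
```

View pics/w1z.png

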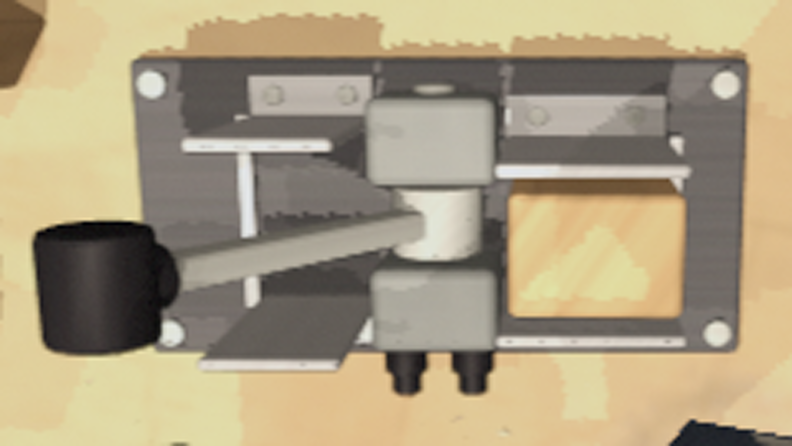

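Request:
play_rows:
  rows:
    - [[0.05,-0.004,0.005,0,0,0,0.087],[0.1,-0.004,0.005,0,0,0,0.087],[0.14,-0.004,0.005,0,0,0,0.087],[0.14,-0.004,0.005,0,0,0,0.087],[0.14,-0.004,0.005,0,0,0,0.087]]

```text
time_s: 4.25
position: [0.4916, -0.209, 0.1805]
tcp_rot: [[-0.0, -0.979, -0.202], [0.0, -0.202, 0.979], [-1.0, 0.0, 0.0]]
force: [-0.3, -0.2, 1.6]
opening: 1.001
```

```bash
python3 - <<'E'
from h import *
import pickle
c=cap('wrist','w2');pickle.dump(c,open('w2.pkl','wb')); R,t,K=P(c); print(-R.T@t,R[2])
for k in ['selector','lever_knob','block_centre']:
    for d in trace('wrist',k)[:3]:
        m=d['mask'].astype('uint8');ct=max(cv2.findContours(m,0,2)[0],key=cv2.contourArea);print(k,round(d['p'],2),np.round(d['at']),cv2.approxPolyDP(ct,5,True).reshape(-1,2).tolist())
s=read_state();print(s['time_s'],s['position'],s['tcp_rot'])
E
```

```text
[ 0.42458681 -0.22213188  0.34376208] [ 0.2441609   0.0510694  -0.96838906]
lever_knob 0.95 [144. 241.] [[276, 210], [238, 210], [232, 221], [117, 247], [96, 233], [51, 236], [35, 244], [39, 267], [118, 269], [232, 236], [274, 238]]
block_centre 0.9 [ 15. 254.] [[0, 231], [0, 266], [37, 266], [33, 244]]
block_centre 0.75 [ 37. 142.] [[0, 107], [1, 163], [20, 171], [80, 162], [88, 134], [49, 112]]
block_centre 0.62 [324. 244.] [[286, 212], [286, 274], [364, 273], [366, 220], [360, 211]]
4.45 [ 0.49284148 -0.21053925  0.1826134 ] [[ 0.00445458 -0.97955132 -0.20114516]
 [-0.00312422 -0.2011598   0.97955346]
 [-0.9999852  -0.00373507 -0.00395642]]
```

View pics/w2.png

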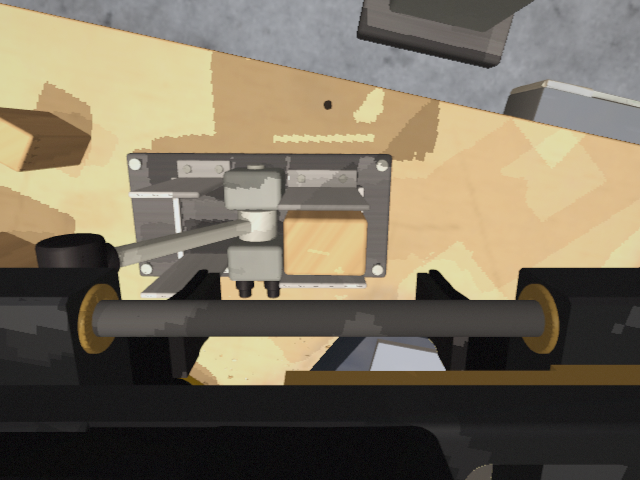

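```bash
python3 - <<'E'
from h import *
import pickle
a=pickle.load(open('w1.pkl','rb'));c=pickle.load(open('w2.pkl','rb'))
Q=np.array([onz(c,p,0.013) for p in [(134.5,163),(382,166),(377,270),(146.5,269)]]);print(Q.round(4),Q.mean(0))
for i in range(4):
    d=Q[(i+1)%4]-Q[i]; print(np.linalg.norm(d),np.degrees(np.arctan2(d[1],d[0])))
B=tri([(a,(330.9,212.3)),(c,(325.3,246.5))]);print('blk',B,onz(a,(330.9,212.3),.107),onz(c,(325.3,246.5),.107))
# knob: visible top end etc
y=np.array([-.2,.98,0]);x=np.array([.98,.2,0])
def blk(ctr,yaw=11.5,dx=.019,dy=.0265,z=.107):
    th=np.radians(yaw);X=np.array([np.cos(th),np.sin(th)]);Y=np.array([-X[1],X[0]])
    return np.array([[*(ctr[:2]+sx*dx*X+sy*dy*Y),z] for sx,sy in [(-1,-1),(-1,1),(1,1),(1,-1)]])
print(proj(c,blk(onz(c,(325.3,246.5),.107))).round(1))
im=c['pixels'][:,:,::-1]; cv2.imwrite('pics/w2z.png',cv2.resize(im[150:300,240:400],(800,750))[:600])
E
```

```text
[[ 0.4769 -0.3682  0.013 ]
 [ 0.4373 -0.1644  0.013 ]
 [ 0.5278 -0.1463  0.013 ]
 [ 0.5689 -0.3495  0.013 ]] [ 0.50272551 -0.25709745  0.013     ]
0.20765987039125106 101.01311664680637
0.09231082267147542 11.264518186600815
0.2072155430194336 -78.57278142482014
0.0938114536621759 -168.46481644645604
blk [ 0.49113013 -0.20309689  0.10223414] [ 0.49024399 -0.20315503  0.107     ] [ 0.48983098 -0.20374935  0.107     ]
[[282.9 217. ]
 [368.2 217.2]
 [366.1 274.9]
 [284.  274.7]]
```

View pics/w2z.png

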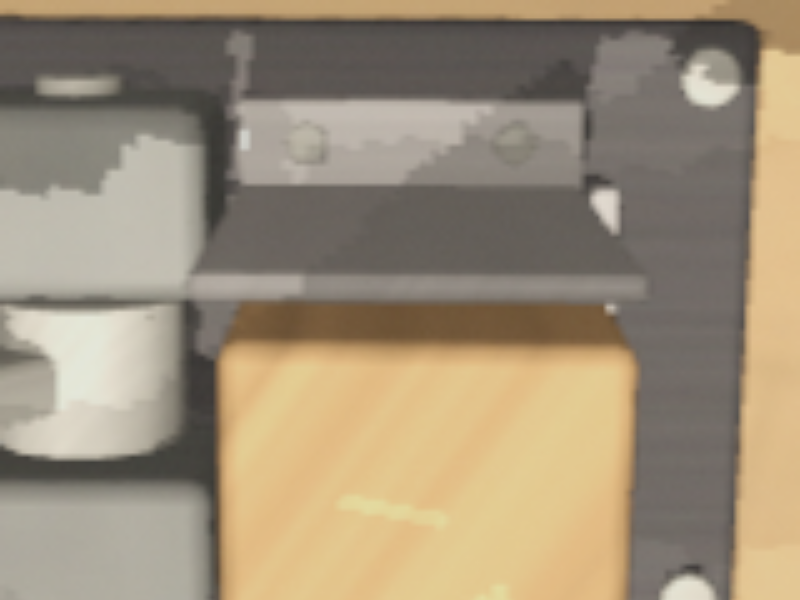

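Request:
play_rows:
  rows:
    - [[0.04,0.001,0.004,0,0,0,0.087],[0.08,0.001,0.004,0,0,0,0.087],[0.113,0.001,0.004,0,0,0,0.087],[0.113,0.001,0.004,0,0,0,0.087],[0.113,0.001,0.004,0,0,0,0.04],[0.113,0.001,0.004,0,0,0,0.04],[0.113,0.001,0.004,0,0,0,0.04],[0.113,0.001,0.004,0,0,0,0.04],[0.113,0.001,0.004,0,0,0,0.04],[0.113,0.001,0.004,0,0,0,0.04]]

```text
time_s: 5.45
position: [0.4897, -0.206, 0.0679]
tcp_rot: [[0.001, -0.98, -0.201], [-0.001, -0.201, 0.98], [-1.0, -0.001, -0.001]]
force: [-0.8, 1.6, 6.5]
opening: 0.607
```

Request:
play_rows:
  rows:
    - [[-0.03,0,0,0,0,0,0.04],[-0.07,0,0,0,0,0,0.04],[-0.11,0,0,0,0,0,0.04],[-0.14,0,0,0,0,0,0.04],[-0.14,0,0,0,0,0,0.04]]

```text
time_s: 5.95
position: [0.4919, -0.2076, 0.2112]
tcp_rot: [[0.008, -0.98, -0.201], [-0.006, -0.201, 0.98], [-1.0, -0.007, -0.007]]
force: [0.4, -0.6, -1.4]
opening: 0.608
```

```bash
python3 - <<'E'
from h import *
c=cap('side','s1'); a=c['pixels'][:,:,::-1]
cv2.imwrite('pics/s1z.png',cv2.resize(a[170:360,220:420],(600,570),interpolation=cv2.INTER_CUBIC))
s=read_state();print(s['position'],s['opening'],s['force'])
E
```

```text
[ 0.49041452 -0.20663096  0.20884912] 0.6092763826453993 [-0.04066081  0.33141878 -1.95263201]
```

View pics/s1z.png

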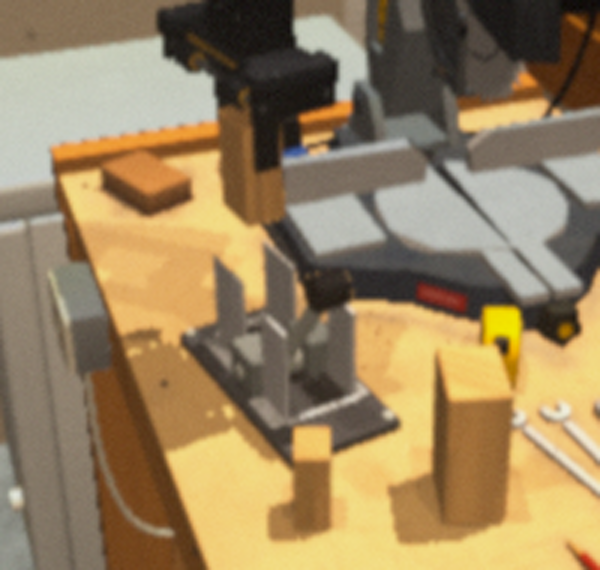

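Request:
play_rows:
  rows:
    - [[0,-0.004,0.05,8,0,0,0.04],[0,-0.008,0.1,16,0,0,0.04],[0,-0.012,0.15,24,0,0,0.04],[0,-0.016,0.2,32,0,0,0.04],[0,-0.016,0.228,40,0,0,0.04],[0,-0.016,0.228,48,0,0,0.04],[0.01,-0.016,0.228,56,0,0,0.04],[0.03,-0.016,0.228,64,0,0,0.04],[0.05,-0.016,0.228,72,0,0,0.04],[0.08,-0.016,0.228,80,0,0,0.04],[0.1,-0.016,0.228,88,0,0,0.04],[0.12,-0.016,0.228,90,0,0,0.04]]

```text
time_s: 7.2
position: [0.4574, 0.021, 0.0845]
tcp_rot: [[-0.005, -0.198, 0.98], [0.001, 0.98, 0.198], [-1.0, 0.002, -0.004]]
force: [0.6, -1.0, -1.6]
opening: 0.604
```

```bash
python3 - <<'E'
from h import *
for i in range(3):
    s=read_state();print(s['position'],s['opening'],s['force'],s['time_s']); capture('top')
print(s['tcp_rot'],s['joint_positions'])
E
```

```text
[0.45736797 0.02096609 0.0844766 ] 0.6039748043351926 [ 0.59725186 -1.00014267 -1.58097738] 7.2
[0.45579322 0.0211415  0.08225752] 0.605495229943178 [ 0.22584424  0.33055118 -3.1386596 ] 7.25
[0.45595344 0.02116244 0.08368962] 0.6088307145104963 [ 0.11928659 -0.66329313 -1.15136133] 7.3
[[-0.00923818 -0.20076051  0.97959679]
 [ 0.00183047  0.97963356  0.20078531]
 [-0.99995565  0.00364801 -0.00868255]] [-1.14157968e+01  3.18086182e+01  1.12523888e+02 -3.32060370e-03
  3.62070980e+01 -2.29955291e+01]
```

Request:
play_rows:
  rows:
    - [[0.01,0,0,0,0,0,0.04],[0.02,0,0,0,0,0,0.04],[0.025,0,0,0,0,0,0.04],[0.025,0,0,0,0,0,0.04]]

```text
time_s: 7.75
position: [0.459, 0.0206, 0.0615]
tcp_rot: [[-0.001, -0.201, 0.98], [0.0, 0.98, 0.201], [-1.0, 0.0, -0.001]]
force: [-1.1, 0.6, -2.0]
opening: 0.604
```

```bash
python3 - <<'E'
from h import *
P0=[]
for i in range(4):
    s=read_state();P0.append(np.r_[s['position'],s['force']]); c=capture('side')
print(np.mean(P0,0).round(4))
a=c['pixels'][:,:,::-1]
cv2.imwrite('pics/s2z.png',cv2.resize(a[170:300,220:380],(738,600),interpolation=cv2.INTER_CUBIC))
E
```

```text
[ 0.4593  0.0206  0.062   0.0241  0.0462 -1.269 ]
```

View pics/s2z.png

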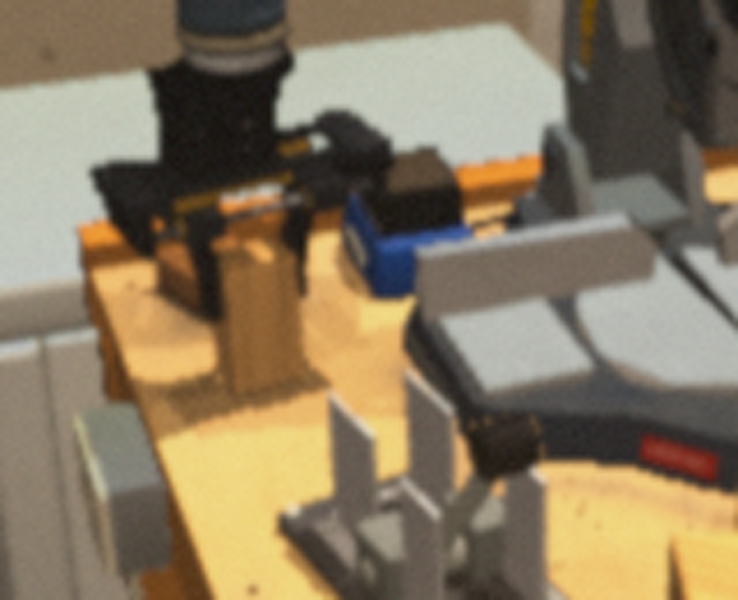

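Request:
play_rows:
  rows:
    - [[0.003,0,0,0,0,0,0.04],[0.005,0,0,0,0,0,0.04],[0.006,0,0,0,0,0,0.04],[0.006,0,0,0,0,0,0.04]]

```text
time_s: 8.35
position: [0.4593, 0.0206, 0.056]
tcp_rot: [[-0.0, -0.201, 0.98], [0.0, 0.98, 0.201], [-1.0, 0.0, -0.0]]
force: [0.5, -1.1, -2.5]
opening: 0.601
```

Request:
play_rows:
  rows:
    - [[0.001,0,0,0,0,0,0.04],[0.001,0,0,0,0,0,0.04]]

```text
time_s: 8.55
position: [0.4594, 0.0206, 0.0558]
tcp_rot: [[0.0, -0.201, 0.98], [-0.0, 0.98, 0.201], [-1.0, -0.0, 0.0]]
force: [-1.5, 1.0, 7.9]
opening: 0.602
```

Request:
play_rows:
  rows:
    - [[0,0,0,0,0,0,0.087],[0,0,0,0,0,0,0.087],[0,0,0,0,0,0,0.087],[0,0,0,0,0,0,0.087],[-0.03,0,0,0,0,0,0.087],[-0.07,0,0,0,0,0,0.087],[-0.11,0,0,0,0,0,0.087],[-0.16,0,0,0,0,0,0.087]]

```text
time_s: 9.35
position: [0.458, 0.0208, 0.2155]
tcp_rot: [[-0.004, -0.201, 0.98], [0.001, 0.98, 0.201], [-1.0, 0.001, -0.003]]
force: [1.1, -0.3, -0.4]
opening: 0.997
```

```bash
python3 - <<'E'
from h import *
import pickle
c0=np.array([.502,-.2577,0]);th=np.radians(11.5);X=np.array([np.cos(th),np.sin(th),0]);Y=np.array([-X[1],X[0],0]);Z=np.array([0,0,1.])
for f in ['w1','w2']:
    c=pickle.load(open(f+'.pkl','rb'))
    for q in [-.6,-.65,-.7,-.75]:
        k=c0+.03*Z+.14*(np.sin(q)*Y+np.cos(q)*Z); print(f,q,k.round(4),proj(c,[k-.016*X,k,k+.016*X]).round(0).tolist())
c=cap('top','t2');a=c['pixels'][:,:,::-1];cv2.imwrite('pics/t2z.png',cv2.resize(a[215:325,230:430],(800,440),interpolation=cv2.INTER_CUBIC))
c=cap('side');a=c['pixels'][:,:,::-1];cv2.imwrite('pics/s3z.png',cv2.resize(a[170:300,220:380],(738,600),interpolation=cv2.INTER_CUBIC))
s=read_state();print(s['position'],s['opening'])
E
```

```text
w1 -0.6 [ 0.5178 -0.3352  0.1455] [[179.0, 204.0], [181.0, 221.0], [182.0, 239.0]]
w1 -0.65 [ 0.5189 -0.3407  0.1415] [[174.0, 203.0], [176.0, 220.0], [177.0, 238.0]]
w1 -0.7 [ 0.52   -0.3461  0.1371] [[170.0, 202.0], [172.0, 219.0], [173.0, 236.0]]
w1 -0.75 [ 0.521  -0.3512  0.1324] [[166.0, 201.0], [168.0, 218.0], [169.0, 235.0]]
w2 -0.6 [ 0.5178 -0.3352  0.1455] [[72.0, 239.0], [77.0, 267.0], [81.0, 295.0]]
w2 -0.65 [ 0.5189 -0.3407  0.1415] [[66.0, 237.0], [71.0, 265.0], [75.0, 292.0]]
w2 -0.7 [ 0.52   -0.3461  0.1371] [[61.0, 235.0], [66.0, 262.0], [71.0, 289.0]]
w2 -0.75 [ 0.521  -0.3512  0.1324] [[57.0, 233.0], [62.0, 260.0], [66.0, 286.0]]
[0.46362171 0.01991803 0.22072204] 0.994595885632928
```

View pics/t2z.png

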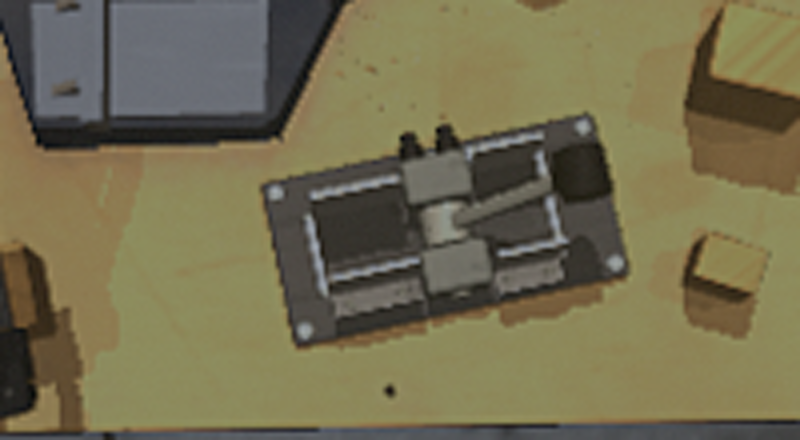

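View pics/s3z.png

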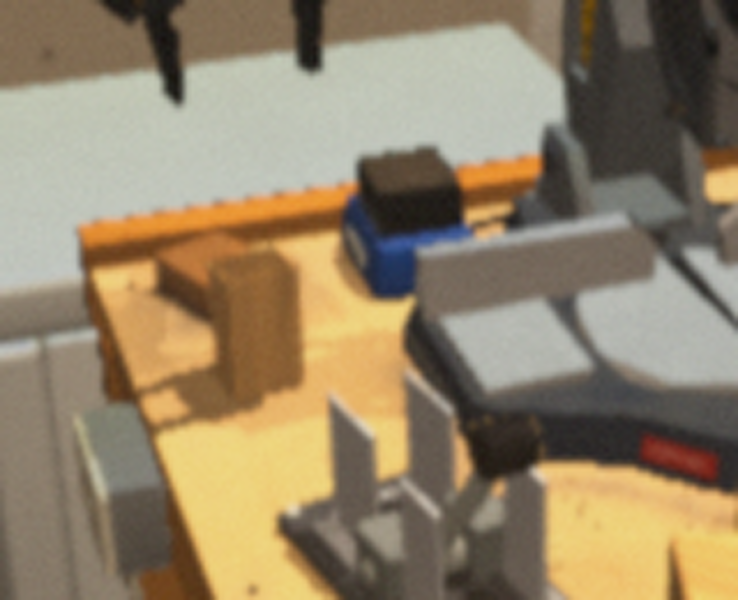

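Request:
play_rows:
  rows:
    - [[-0.015,-0.05,-0.002,-8,0,0,0.087],[-0.015,-0.1,-0.004,-16,0,0,0.087],[-0.015,-0.15,-0.006,-24,0,0,0.087],[-0.015,-0.2,-0.008,-32,0,0,0.087],[-0.015,-0.25,-0.01,-40,0,0,0.087],[-0.015,-0.3,-0.012,-48,0,0,0.087],[-0.015,-0.35,-0.014,-56,0,0,0.087],[-0.015,-0.362,-0.015,-64,0,0,0.087],[-0.015,-0.362,-0.015,-72,0,0,0.087],[-0.015,-0.362,-0.015,-80,0,0,0.087],[-0.015,-0.362,-0.015,-88,0,0,0.087],[-0.015,-0.362,-0.015,-90,0,0,0.087]]

```text
time_s: 10.65
position: [0.5167, -0.3368, 0.2283]
tcp_rot: [[-0.002, -0.979, -0.203], [0.002, -0.203, 0.979], [-1.0, 0.002, 0.002]]
force: [0.5, -0.6, 0.6]
opening: 0.999
```

```bash
python3 - <<'E'
from h import *
import pickle
c=cap('wrist','w3');pickle.dump(c,open('w3.pkl','wb'))
c0=np.array([.502,-.2577,0]);th=np.radians(11.5);X=np.array([np.cos(th),np.sin(th),0]);Y=np.array([-X[1],X[0],0]);Z=np.array([0,0,1.])
for q in [-.6,-.7]:
    k=c0+.03*Z+.14*(np.sin(q)*Y+np.cos(q)*Z); print(q,proj(c,[k-.016*X,k]).round(0).tolist())
for i in range(3): s=read_state();print(s['position'],s['time_s']);capture('wrist')
print(s['tcp_rot'],s['joint_positions'])
E
```

```text
-0.6 [[319.0, 222.0], [318.0, 246.0]]
-0.7 [[302.0, 219.0], [302.0, 242.0]]
[ 0.51673519 -0.33670679  0.22838714] 10.7
[ 0.51678183 -0.33663134  0.22855294] 10.75
[ 0.51687076 -0.33664606  0.22877939] 10.8
[[-0.00155949 -0.97982484 -0.19985209]
 [ 0.00146117 -0.19985435  0.97982453]
 [-0.99999772  0.00123601  0.00174337]] [-4.34433914e+01  2.92530455e+01  8.28268539e+01 -7.08666163e-04
  6.80425435e+01 -1.44971515e+02]
```

View pics/w3.png

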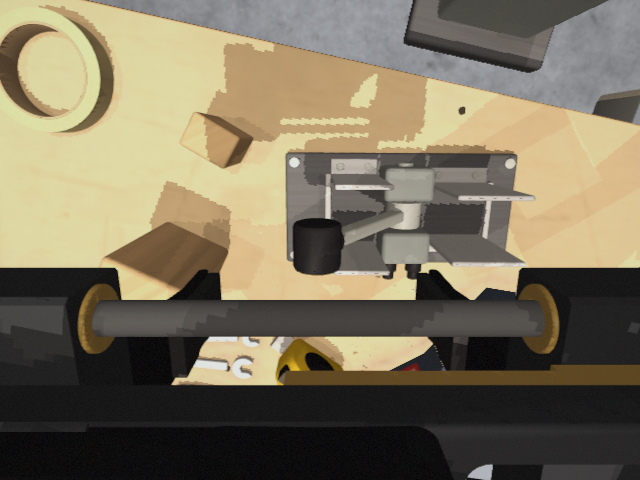

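Request:
play_rows:
  rows:
    - [[0.04,0,0.001,0,0,0,0.087],[0.075,0,0.001,0,0,0,0.087],[0.088,0,0.001,0,0,0,0.07],[0.088,0,0.001,0,0,0,0.05],[0.088,0,0.001,0,0,0,0.042],[0.088,0,0.001,0,0,0,0.042],[0.088,0,0.001,0,0,0,0.042]]

```text
time_s: 11.55
position: [0.5181, -0.3369, 0.1438]
tcp_rot: [[0.003, -0.98, -0.201], [-0.002, -0.201, 0.98], [-1.0, -0.002, -0.003]]
force: [-0.7, 0.0, 0.8]
opening: 0.632
```

Request:
play_rows:
  rows:
    - [[0,0,0,0,0,0,0.042],[0,0,0,0,0,0,0.042],[-0.006,0,0.01,0,0,0,0.042],[-0.01,0,0.02,0,0,0,0.042],[-0.014,0,0.03,0,0,0,0.042],[-0.018,0,0.04,0,0,0,0.042],[-0.021,0,0.05,0,0,0,0.042],[-0.023,0,0.06,0,0,0,0.042],[-0.0245,0,0.07,0,0,0,0.042],[-0.0245,0,0.078,0,0,0,0.042],[-0.0245,0,0.078,0,0,0,0.042]]

```text
time_s: 12.65
position: [0.5008, -0.2577, 0.1666]
tcp_rot: [[-0.001, -0.979, -0.202], [0.002, -0.202, 0.979], [-1.0, 0.001, 0.002]]
force: [0.7, -1.1, 0.6]
opening: 0.48
```

```bash
cat > lev.py <<'E'
from h import *
import sys,pickle
c=cap('wrist',sys.argv[1]);pickle.dump(c,open(sys.argv[1]+'.pkl','wb'))
s0=cap('side');pickle.dump(s0,open(sys.argv[1]+'s.pkl','wb'));a=s0['pixels'][:,:,::-1]
cv2.imwrite(f'pics/{sys.argv[1]}s.png',cv2.resize(a[190:330,240:390],(640,597),interpolation=cv2.INTER_CUBIC))
c0=np.array([.502,-.2577,0]);th=np.radians(11.5);X=np.array([np.cos(th),np.sin(th),0]);Y=np.array([-X[1],X[0],0]);Z=np.array([0,0,1.])
for q in eval(sys.argv[2]):
    k=c0+.03*Z+.14*(np.sin(q)*Y+np.cos(q)*Z); print(q,k.round(4),'wrist end,mid',proj(c,[k-.016*X,k]).round(0).tolist(),'side',((proj(s0,[k,k-.016*X])-[240,190])*[640/150,597/140]).round(0).tolist())
s=read_state();print(s['time_s'],s['position'],s['opening'],s['force'])
E
python3 lev.py w4 '[-.1,0,.1]'
```

```text
-0.1 [ 0.5048 -0.2714  0.1693] wrist end,mid [[283.0, 263.0], [284.0, 297.0]] side [[323.0, 239.0], [299.0, 246.0]]
0 [ 0.502  -0.2577  0.17  ] wrist end,mid [[316.0, 264.0], [316.0, 298.0]] side [[312.0, 229.0], [288.0, 236.0]]
0.1 [ 0.4992 -0.244   0.1693] wrist end,mid [[348.0, 263.0], [347.0, 298.0]] side [[301.0, 220.0], [277.0, 227.0]]
12.75 [ 0.50034808 -0.25786929  0.16568167] 0.4833434288018003 [-0.37555514 -0.03976837 -0.27098595]
```

View pics/w4.png

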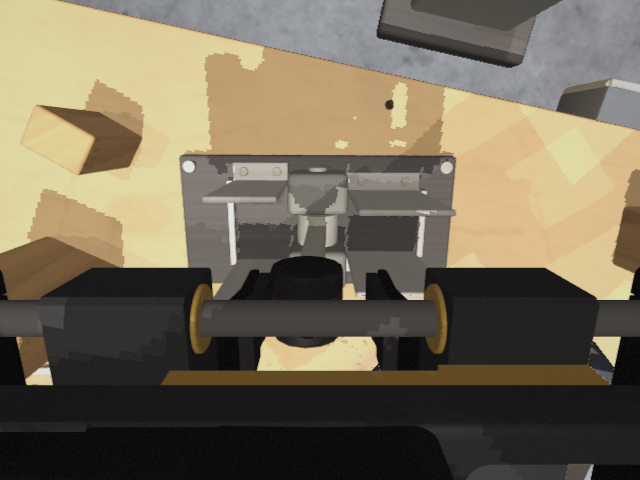

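View pics/w4s.png

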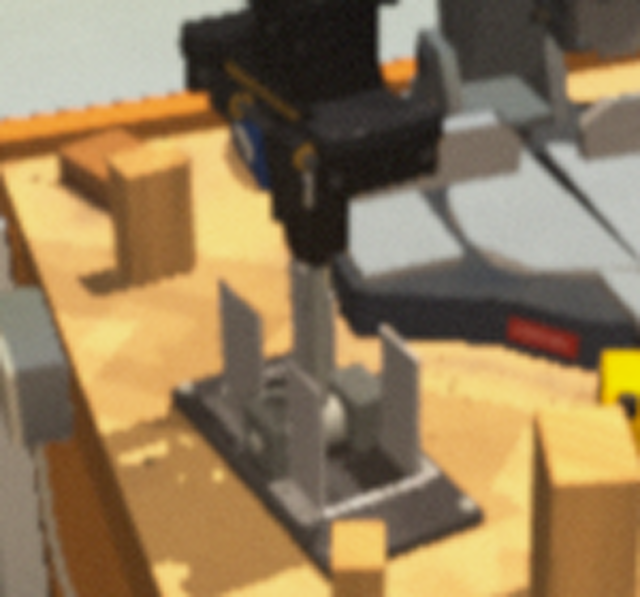

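Request:
play_rows:
  rows:
    - [[0,0,0.002,0,0,0,0.042],[0,0,0.004,0,0,0,0.042],[0,0,0.004,0,0,0,0.042],[0,0,0.004,0,0,0,0.042]]

```text
time_s: 13.15
position: [0.5002, -0.2555, 0.1661]
tcp_rot: [[-0.001, -0.98, -0.2], [0.001, -0.2, 0.98], [-1.0, 0.001, 0.001]]
force: [-0.7, -2.4, -1.0]
opening: 0.484
```

```bash
python3 lev.py w5 '[-.05,0,.05]'; python3 -c "
import cv2;a=cv2.imread('pics/w5.png')[140:360,170:470];cv2.imwrite('pics/w5z.png',cv2.resize(a,(798,585),interpolation=cv2.INTER_CUBIC))"
```

```text
-0.05 [ 0.5034 -0.2646  0.1698] wrist end,mid [[294.0, 264.0], [295.0, 299.0]] side [[317.0, 234.0], [294.0, 241.0]]
0 [ 0.502  -0.2577  0.17  ] wrist end,mid [[310.0, 264.0], [310.0, 299.0]] side [[312.0, 229.0], [288.0, 236.0]]
0.05 [ 0.5006 -0.2508  0.1698] wrist end,mid [[326.0, 264.0], [326.0, 299.0]] side [[306.0, 224.0], [283.0, 231.0]]
13.25 [ 0.50047258 -0.25544446  0.16621841] 0.4815766122260884 [-0.39278128 -1.23303276  0.01257624]
```

View pics/w5z.png

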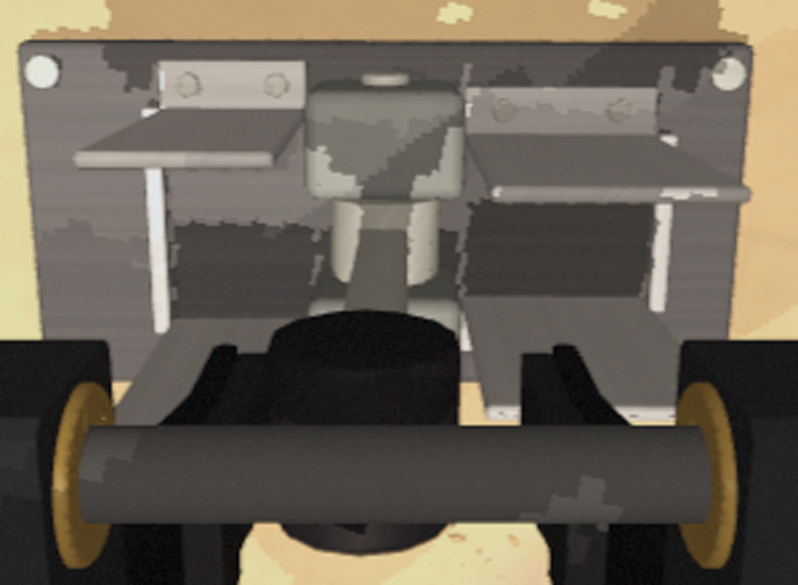

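```bash
python3 - <<'E'
from h import *
import pickle
c=pickle.load(open('w5.pkl','rb'))
for c0 in ([.502,-.2577,0],[.5027,-.257,0]):
  c0=np.array(c0);th=np.radians(11.5);X=np.array([np.cos(th),np.sin(th),0]);Y=np.array([-X[1],X[0],0])
  Z=np.array([0,0,1.])
  print(proj(c,[c0-.0465*X+.1035*s*Y+.013*Z for s in(-1,1)]).round(1).tolist(), proj(c,c0+.17*Z-.016*X))
E
```

```text
[[184.7, 165.8], [442.3, 166.3]] [[310.2184242  264.39367722]]
[[185.5, 166.8], [442.9, 167.3]] [[311.48825306 266.21089408]]
```

Request:
play_rows:
  rows:
    - [[0,0,0.002,0,0,0,0.042],[0,0,0.002,0,0,0,0.042],[0,0,0.002,0,0,0,0.042],[0,0,0.002,0,0,0,0.042],[0,0,0.002,0,0,0,0.042],[0,0,0.002,0,0,0,0.042],[0,0,0.002,0,0,0,0.042],[0,0,0.002,0,0,0,0.042],[0,0,0.002,0,0,0,0.042],[0,0,0.002,0,0,0,0.042],[0,0,0.002,0,0,0,0.042],[0,0,0.002,0,0,0,0.042]]

```text
time_s: 14.45
position: [0.5003, -0.2537, 0.1666]
tcp_rot: [[0.0, -0.98, -0.201], [0.0, -0.201, 0.98], [-1.0, -0.0, 0.0]]
force: [-1.8, -1.0, -0.0]
opening: 0.481
```

Request:
play_rows:
  rows:
    - [[0,0,0,0,0,0,0.042],[0,0,0,0,0,0,0.042],[0,0,0,0,0,0,0.042],[0,0,0,0,0,0,0.042],[0,0,0,0,0,0,0.042],[0,0,0,0,0,0,0.042],[0,0,0,0,0,0,0.042],[0,0,0,0,0,0,0.042],[0,0,0,0,0,0,0.042],[0,0,0,0,0,0,0.042],[0,0,0,0,0,0,0.042],[0,0,0,0,0,0,0.042]]

```text
time_s: 15.65
position: [0.5003, -0.2537, 0.1666]
tcp_rot: [[-0.0, -0.98, -0.201], [0.0, -0.201, 0.98], [-1.0, -0.0, 0.0]]
force: [-0.8, -0.5, -1.2]
opening: 0.48
```

```bash
python3 lev.py w6 '[-.05,0,.05]'; python3 -c "
import cv2;a=cv2.imread('pics/w6.png')[140:360,170:470];cv2.imwrite('pics/w6z.png',cv2.resize(a,(798,585),interpolation=cv2.INTER_CUBIC))"
```

```text
-0.05 [ 0.5034 -0.2646  0.1698] wrist end,mid [[290.0, 263.0], [291.0, 297.0]] side [[317.0, 234.0], [294.0, 241.0]]
0 [ 0.502  -0.2577  0.17  ] wrist end,mid [[306.0, 263.0], [307.0, 297.0]] side [[312.0, 229.0], [288.0, 236.0]]
0.05 [ 0.5006 -0.2508  0.1698] wrist end,mid [[323.0, 263.0], [322.0, 297.0]] side [[306.0, 224.0], [283.0, 231.0]]
15.75 [ 0.50027417 -0.25375911  0.16656527] 0.48463669352917516 [-0.32379993 -1.23305593 -0.46159825]
```

View pics/w6z.png

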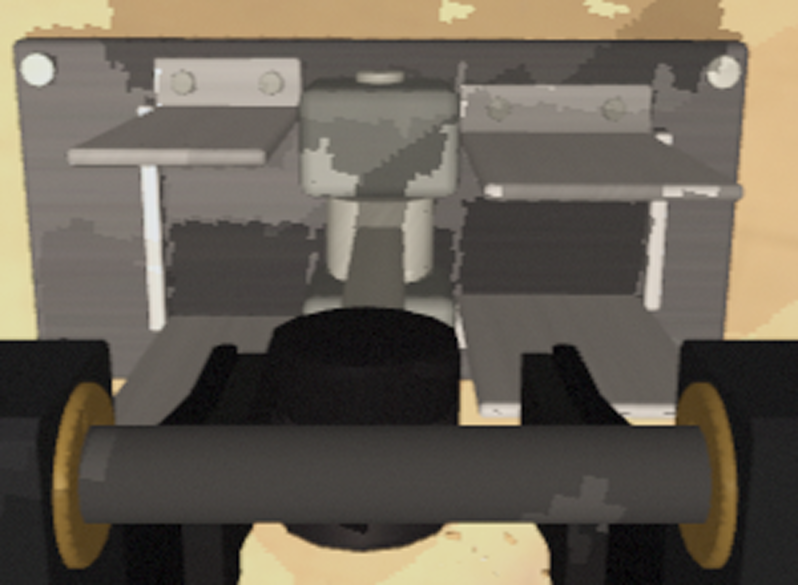

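Request:
play_rows:
  rows:
    - [[0.001,0,0.014,0,0,0,0.042],[0.003,0,0.028,0,0,0,0.042],[0.006,0,0.041,0,0,0,0.042],[0.011,0,0.0545,0,0,0,0.042],[0.017,0,0.067,0,0,0,0.042],[0.024,0,0.079,0,0,0,0.042],[0.03,0,0.086,0,0,0,0.042],[0.031,0,0.088,0,0,0,0.042]]

```text
time_s: 16.55
position: [0.4816, -0.166, 0.1344]
tcp_rot: [[-0.003, -0.979, -0.202], [0.002, -0.202, 0.979], [-1.0, 0.002, 0.002]]
force: [-0.5, -2.2, 0.6]
opening: 0.483
```

Request:
play_rows:
  rows:
    - [[0,0,0.001,0,0,0,0.042],[0,0,0.001,0,0,0,0.042]]

```text
time_s: 16.75
position: [0.4819, -0.1661, 0.1352]
tcp_rot: [[-0.002, -0.98, -0.2], [0.002, -0.2, 0.98], [-1.0, 0.001, 0.002]]
force: [1.2, 0.0, 0.1]
opening: 0.483
```

```bash
python3 lev.py w7 '[.6,.65,.7]'
```

```text
0.6 [ 0.4862 -0.1802  0.1455] wrist end,mid [[281.0, 270.0], [282.0, 305.0]] side [[253.0, 211.0], [231.0, 218.0]]
0.65 [ 0.4851 -0.1747  0.1415] wrist end,mid [[295.0, 266.0], [295.0, 301.0]] side [[249.0, 213.0], [227.0, 220.0]]
0.7 [ 0.484  -0.1693  0.1371] wrist end,mid [[308.0, 263.0], [308.0, 297.0]] side [[246.0, 216.0], [224.0, 222.0]]
16.85 [ 0.48210754 -0.16638537  0.13540929] 0.48030562980405117 [-0.02747072 -0.56678928 -0.15428993]
```

View pics/w7.png

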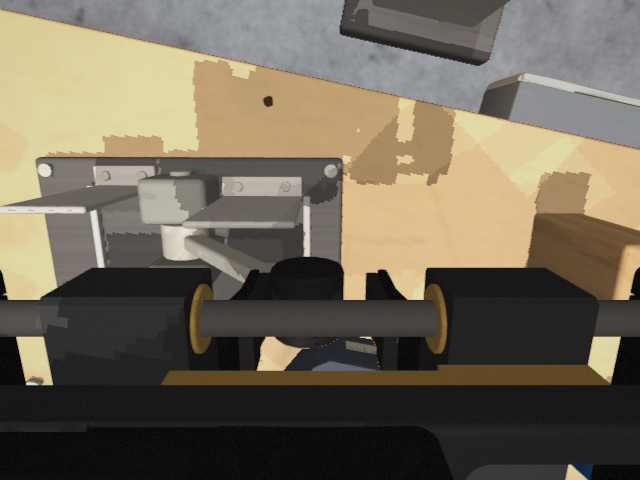

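View pics/w7s.png

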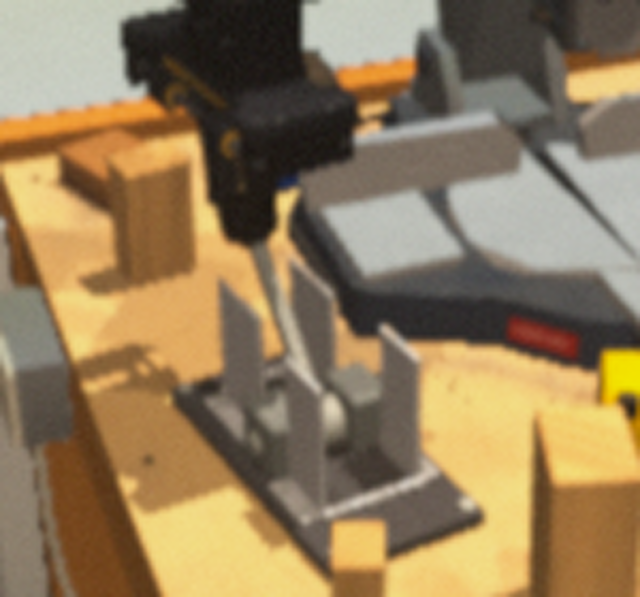

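Request:
play_rows:
  rows:
    - [[0.001,0,0.002,0,0,0,0.042],[0.001,0,0.003,0,0,0,0.042],[0.001,0,0.003,0,0,0,0.042]]

```text
time_s: 17.15
position: [0.4821, -0.1647, 0.1345]
tcp_rot: [[0.001, -0.98, -0.201], [-0.002, -0.201, 0.98], [-1.0, -0.0, -0.002]]
force: [-0.5, -6.2, -4.2]
opening: 0.483
```

Request:
play_rows:
  rows:
    - [[0,0,0.002,0,0,0,0.042],[0,0,0.003,0,0,0,0.042],[0,0,0.003,0,0,0,0.042]]

```text
time_s: 17.45
position: [0.4822, -0.1644, 0.1345]
tcp_rot: [[0.002, -0.979, -0.202], [-0.006, -0.202, 0.979], [-1.0, -0.001, -0.007]]
force: [-0.2, -12.8, -7.1]
opening: 0.482
```

Request:
play_rows:
  rows:
    - [[0,0,-0.006,0,0,0,0.06],[0,0,-0.006,0,0,0,0.087],[-0.01,0,-0.006,0,0,0,0.087],[-0.03,0,-0.006,0,0,0,0.087],[-0.07,0,-0.006,0,0,0,0.087],[-0.1,0,-0.006,0,0,0,0.087],[-0.1,0,-0.006,0,0,0,0.087]]

```text
time_s: 18.15
position: [0.4849, -0.1673, 0.2395]
tcp_rot: [[0.009, -0.979, -0.201], [-0.005, -0.202, 0.979], [-1.0, -0.008, -0.006]]
force: [0.1, 0.2, -0.4]
opening: 0.974
```

```bash
python3 lev.py w8 '[.6,.65,.7]'; python3 - <<'E'
from h import *
c=cap('top'); a=c['pixels'][:,:,::-1];cv2.imwrite('pics/t3z.png',cv2.resize(a[215:325,230:430],(800,440),interpolation=cv2.INTER_CUBIC))
E
```

```text
0.6 [ 0.4862 -0.1802  0.1455] wrist end,mid [[298.0, 213.0], [299.0, 236.0]] side [[253.0, 211.0], [231.0, 218.0]]
0.65 [ 0.4851 -0.1747  0.1415] wrist end,mid [[307.0, 212.0], [307.0, 235.0]] side [[249.0, 213.0], [227.0, 220.0]]
0.7 [ 0.484  -0.1693  0.1371] wrist end,mid [[315.0, 211.0], [315.0, 233.0]] side [[246.0, 216.0], [224.0, 222.0]]
18.25 [ 0.48244855 -0.16595807  0.23561349] 0.9919247815257971 [0.42825626 0.37219933 0.3631787 ]
```

View pics/w8.png

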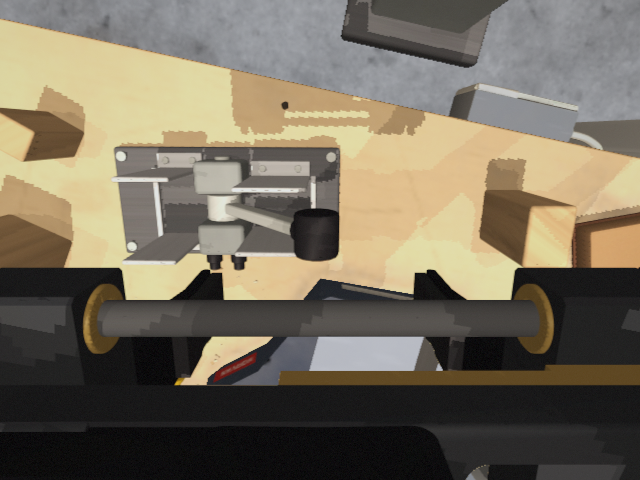

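Request:
play_rows:
  rows:
    - [[0,-0.004,0.05,0,0,0,0.087],[0.01,-0.008,0.1,0,0,0,0.087],[0.03,-0.012,0.15,0,0,0,0.087],[0.06,-0.0145,0.188,0,0,0,0.087],[0.06,-0.0145,0.188,0,0,0,0.087],[0.06,-0.0145,0.188,0,0,0,0.087]]

```text
time_s: 18.9
position: [0.457, 0.0218, 0.1729]
tcp_rot: [[-0.005, -0.979, -0.204], [0.001, -0.204, 0.979], [-1.0, 0.005, 0.002]]
force: [0.5, 0.4, 0.5]
opening: 1.0
```

```bash
python3 - <<'E'
from h import *
import pickle
c=cap('wrist','w9');pickle.dump(c,open('w9.pkl','wb'))
for d in trace('wrist','block_centre')[:3]:
    m=d['mask'].astype('uint8');ct=max(cv2.findContours(m,0,2)[0],key=cv2.contourArea);print(round(d['p'],2),np.round(d['at']),cv2.approxPolyDP(ct,5,True).reshape(-1,2).tolist())
for i in range(3): s=read_state();print(s['position'],s['time_s']);cap('wrist')
print(s['tcp_rot'])
ctr=np.array([.4594,.0206]);th=np.radians(11.5);X=np.array([np.cos(th),np.sin(th)]);Y=np.array([-X[1],X[0]])
print(proj(c,[[*(ctr+sx*.0265*X+sy*.019*Y),.095] for sx,sy in [(-1,-1),(-1,1),(1,1),(1,-1)]]).round(1).tolist())
E
```

```text
0.61 [313. 237.] [[333, 192], [295, 191], [282, 245], [288, 286], [335, 286], [341, 280], [342, 210]]
[0.45940222 0.01981111 0.1744274 ] 19.0
[0.45986667 0.01937067 0.17481635] 19.05
[0.45993829 0.01919663 0.17500755] 19.1
[[ 1.60981726e-03 -9.79968054e-01 -1.99148239e-01]
 [-5.64968984e-04 -1.99149356e-01  9.79968987e-01]
 [-9.99998545e-01 -1.46505841e-03 -8.74245628e-04]]
[[283.8, 208.6], [344.1, 208.9], [342.4, 287.7], [285.1, 287.5]]
```

View pics/w9.png

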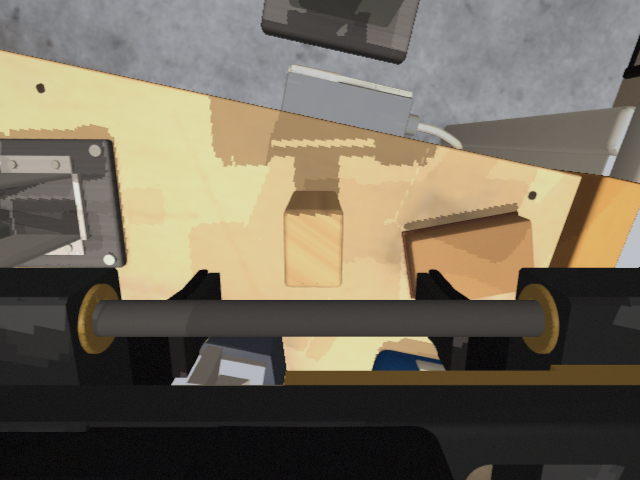

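Request:
play_rows:
  rows:
    - [[0.04,0,0.001,0,0,0,0.087],[0.08,0,0.001,0,0,0,0.087],[0.115,0,0.001,0,0,0,0.087],[0.118,0,0.001,0,0,0,0.087],[0.118,0,0.001,0,0,0,0.07],[0.118,0,0.001,0,0,0,0.045],[0.118,0,0.001,0,0,0,0.025],[0.118,0,0.001,0,0,0,0.025],[0.118,0,0.001,0,0,0,0.025],[0.118,0,0.001,0,0,0,0.025],[0.118,0,0.001,0,0,0,0.025],[0.118,0,0.001,0,0,0,0.025]]

```text
time_s: 20.35
position: [0.4588, 0.0214, 0.0568]
tcp_rot: [[0.0, -0.98, -0.201], [-0.0, -0.201, 0.98], [-1.0, -0.0, -0.0]]
force: [-0.8, -1.2, 3.9]
opening: 0.436
```

Request:
play_rows:
  rows:
    - [[-0.03,0,0,0,0,0,0.025],[-0.08,0,0,0,0,0,0.025],[-0.13,0,0,0,0,0,0.025],[-0.18,0,0,0,0,0,0.025],[-0.2,0,0,0,0,0,0.025],[-0.2,0,0,0,0,0,0.025]]

```text
time_s: 20.95
position: [0.4605, 0.0213, 0.2596]
tcp_rot: [[0.008, -0.98, -0.201], [-0.001, -0.201, 0.98], [-1.0, -0.007, -0.003]]
force: [-0.2, 0.1, -1.8]
opening: 0.429
```

Request:
play_rows:
  rows:
    - [[0,0.002,-0.04,0,0,0,0.025],[0,0.004,-0.08,0,0,0,0.025],[0,0.006,-0.125,0,0,0,0.025],[0,0.008,-0.17,0,0,0,0.025],[0,0.01,-0.215,0,0,0,0.025],[0,0.012,-0.26,0,0,0,0.025],[0,0.013,-0.3,0,0,0,0.025],[0,0.013,-0.326,0,0,0,0.025],[0,0.013,-0.326,0,0,0,0.025],[0,0.013,-0.326,0,0,0,0.025]]

```text
time_s: 21.95
position: [0.51, -0.2997, 0.2537]
tcp_rot: [[-0.004, -0.98, -0.199], [0.004, -0.199, 0.98], [-1.0, 0.003, 0.005]]
force: [-0.8, 1.1, -0.9]
opening: 0.434
```

```bash
cat > pk.py <<'E'
from h import *
import pickle,sys
n=sys.argv[1]
c=cap('wrist',n);pickle.dump(c,open(n+'.pkl','wb'))
P0=[]
for i in range(3): s=read_state();P0.append(s['position']);cap('wrist')
print(np.mean(P0,0).round(4),s['time_s'],s['opening'],s['force'])
print(s['tcp_rot'])
R,t,K=P(c);cam=-R.T@t
a=c['pixels'][:,:,::-1]
cv2.imwrite(f'pics/{n}z.png',cv2.resize(a[120:380,200:460],(600,600),interpolation=cv2.INTER_CUBIC))
E
python3 pk.py w10
```

```text
[ 0.5104 -0.2987  0.2548] 22.1 0.4341137634745057 [-0.40926147 -0.47869925 -1.53380824]
[[-0.00226651 -0.97939915 -0.2019212 ]
 [ 0.00237695 -0.20192642  0.97939781]
 [-0.99999461  0.00173986  0.00278565]]
```

View pics/w10.png

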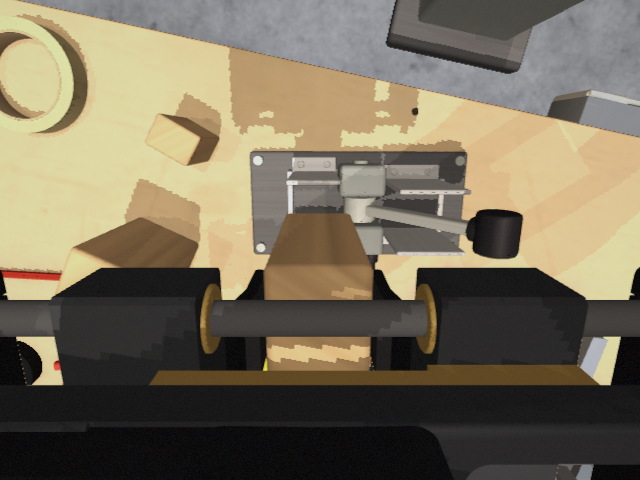

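```bash
python3 - <<'E'
from h import *
import pickle
c=pickle.load(open('w10.pkl','rb'))
th=np.radians(11.5);X=np.array([np.cos(th),np.sin(th),0]);Y=np.array([-X[1],X[0],0]);Z=np.array([0,0,1.])
for uv,sx,sy in [((258,160),-1,-1),((460,160),-1,1),((261,247.5),1,-1)]:
    print('c0',onz(c,uv,.013)-sx*.0465*X-sy*.1035*Y)
zb=.2548-.0558
for uv,sy in [((287.5,213.5),-1),((350,213.5),1)]:
    print('blk',onz(c,uv,zb)+.0265*X-sy*.019*Y)
a=c['pixels'][:,:,::-1];cv2.imwrite('pics/w10z.png',cv2.resize(a[140:300,240:480],(798,532),interpolation=cv2.INTER_CUBIC))
E
```

```text
c0 [ 0.50217703 -0.25610512  0.013     ]
c0 [ 0.50207649 -0.25632891  0.013     ]
c0 [ 0.50215493 -0.25631862  0.013     ]
blk [ 0.51021102 -0.29689524  0.199     ]
blk [ 0.51067242 -0.29915759  0.199     ]
```

View pics/w10z.png

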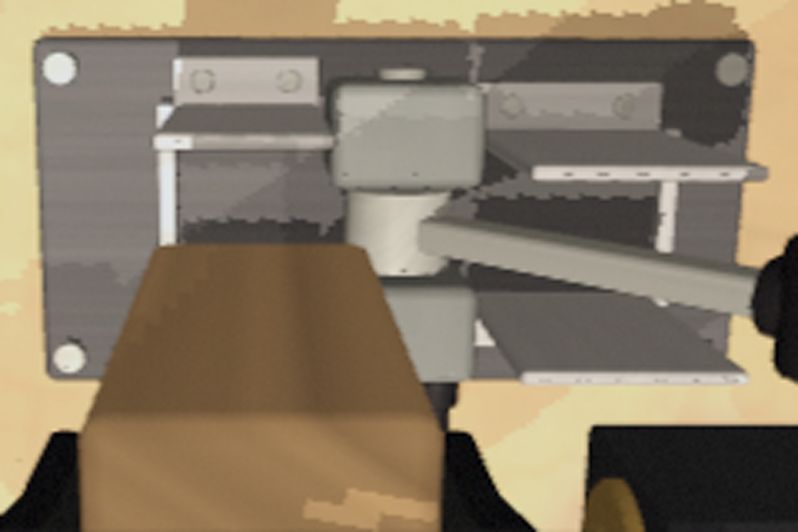

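```bash
python3 - <<'E'
from h import *
import pickle
c=pickle.load(open('w10.pkl','rb'))
th=np.radians(11.5);X=np.array([np.cos(th),np.sin(th),0]);Y=np.array([-X[1],X[0],0])
c0=np.array([.5022,-.2563,0]);f=lambda u,v:(240+u/3.325,140+v/3.325)
for n,uv,z in [('lip in',f(177,200),.018),('lip out',f(160,200),.018),('house top R edge',f(335,130),.052),('house L',f(485,130),.052),('nearcheek top outer',f(240,136),.104),('nearcheek top inner',f(240,149),.104),('cheek outer end',f(155,142),.104),('cheekL top in',f(650,180),.104),('lipL in',f(660,230),.018)]:
    d=onz(c,uv,z)-c0; print(n,(d@X).round(4),(d@Y).round(4))
E
```

```text
lip in -0.0059 -0.0676
lip out -0.0059 -0.0729
house top R edge -0.0311 -0.0209
house L -0.0312 0.0213
nearcheek top outer -0.035 -0.0471
nearcheek top inner -0.0319 -0.0471
cheek outer end -0.0336 -0.0677
cheekL top in -0.0244 0.0528
lipL in 0.0035 0.0838
```

Request:
play_rows:
  rows:
    - [[0.03,0,-0.002,0,0,0,0.025],[0.06,0,-0.002,0,0,0,0.025],[0.08,0,-0.002,0,0,0,0.025],[0.08,0,-0.002,0,0,0,0.025],[0.08,0,-0.002,0,0,0,0.025],[0.08,0,-0.002,0,0,0,0.025]]

```text
time_s: 22.75
position: [0.5128, -0.3028, 0.1782]
tcp_rot: [[0.002, -0.979, -0.201], [-0.002, -0.201, 0.979], [-1.0, -0.002, -0.003]]
force: [0.3, -1.3, -1.0]
opening: 0.435
```

```bash
python3 pk.py w11; python3 - <<'E'
from h import *
a=cv2.imread('pics/w11.png');cv2.imwrite('pics/w11z.png',cv2.resize(a[140:300,220:460],(798,532),interpolation=cv2.INTER_CUBIC))
E
```

```text
[ 0.5126 -0.3029  0.1782] 22.9 0.43103110910287246 [ 0.56632648  0.49698332 -0.76324764]
[[ 0.00213397 -0.97958634 -0.20101257]
 [-0.00186251 -0.20101657  0.97958607]
 [-0.99999599 -0.00171602 -0.00225345]]
```

View pics/w11z.png

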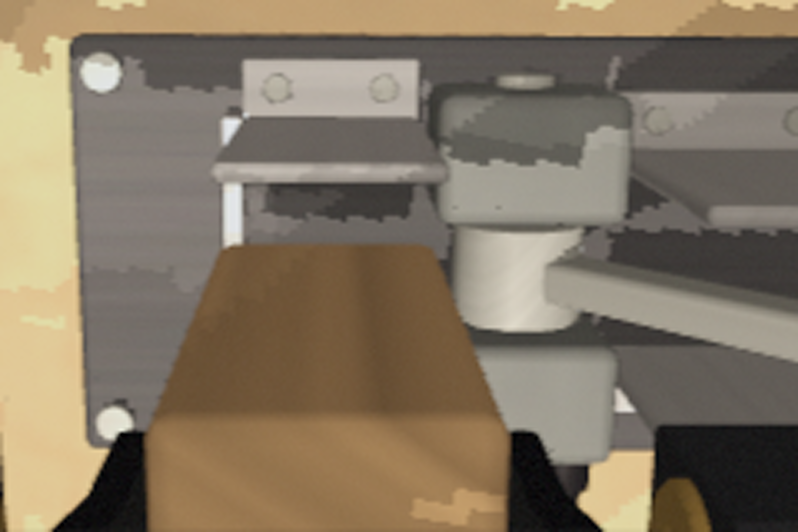

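```bash
cat > fit.py <<'E'
from h import *
import pickle
c=pickle.load(open('w11.pkl','rb'))
th=np.radians(11.5);X=np.array([np.cos(th),np.sin(th),0]);Y=np.array([-X[1],X[0],0])
f=lambda u,v:(220+u/3.325,140+v/3.325)
c0=np.mean([onz(c,f(101,73),.0135)+.0465*X+.1035*Y,onz(c,f(115,424),.0135)-.0465*X+.1035*Y],0);print(c0)
for n,uv,z in [('lip in',f(243,210),.018),('house R',f(437,150),.052),('cheek in',f(330,181),.104),('cheek ends',f(213,178),.104),('cheek ends',f(447,178),.104),('blkL',f(223,247),.1224),('blkR',f(436,247),.1224)]:
    d=onz(c,uv,z)-c0; print(n,(d@X).round(4),(d@Y).round(4))
R,t,K=P(c);print(-R.T@t)
E
python3 fit.py
```

```text
[ 0.50253553 -0.25631526  0.0135    ]
lip in -0.0126 -0.0681
house R -0.0321 -0.0223
cheek in -0.0327 -0.0463
cheek ends -0.0332 -0.0679
cheek ends -0.0334 -0.0247
blkL -0.0239 -0.0647
blkR -0.0241 -0.0279
[ 0.44535348 -0.31546332  0.34129855]
```

Request:
play_rows:
  rows:
    - [[0,0.002,0.0015,0,0,0,0.025],[0.015,0.002,0.0015,0,0,0,0.025],[0.03,0.002,0.0015,0,0,0,0.025],[0.045,0.002,0.0015,0,0,0,0.025],[0.045,0.002,0.0015,0,0,0,0.025]]

```text
time_s: 23.45
position: [0.5081, -0.3003, 0.1298]
tcp_rot: [[-0.003, -0.98, -0.201], [0.003, -0.201, 0.98], [-1.0, 0.003, 0.004]]
force: [-1.2, 0.7, -1.5]
opening: 0.435
```

```bash
python3 pk.py w12; python3 - <<'E'
from h import *
a=cv2.imread('pics/w12.png');cv2.imwrite('pics/w12z.png',cv2.resize(a[140:300,200:440],(798,532),interpolation=cv2.INTER_CUBIC))
E
```

```text
[ 0.5094 -0.3014  0.1316] 23.6 0.43283315707510445 [-0.44041456 -0.80214926 -1.61397974]
[[ 8.57116312e-04 -9.79641850e-01 -2.00751364e-01]
 [-7.72030711e-04 -2.00752026e-01  9.79641785e-01]
 [-9.99999335e-01 -6.84680735e-04 -9.28381431e-04]]
```

View pics/w12z.png

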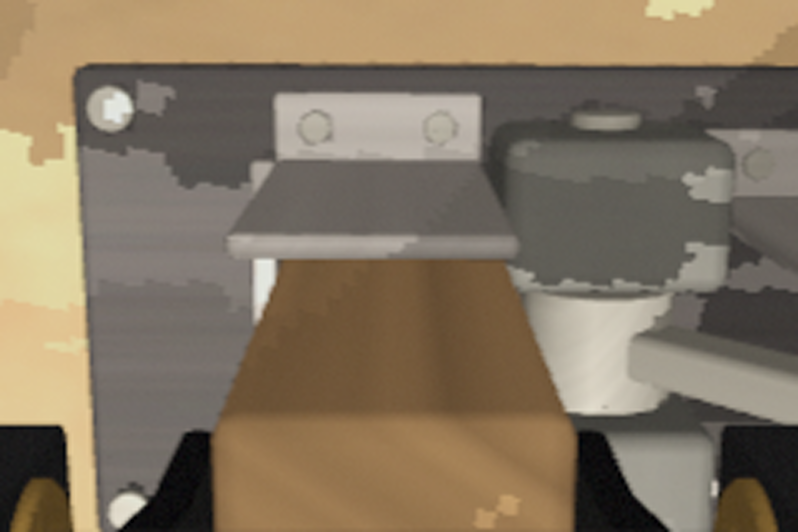

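```bash
python3 - <<'E'
from h import *
import pickle
c=pickle.load(open('w12.pkl','rb'))
th=np.radians(11.5);X=np.array([np.cos(th),np.sin(th),0]);Y=np.array([-X[1],X[0],0])
f=lambda u,v:(200+u/3.325,140+v/3.325)
c0=np.mean([onz(c,f(110,108),.0135)+.0465*X+.1035*Y,onz(c,f(129,509),.0135)-.0465*X+.1035*Y],0);print(c0)
R,t,K=P(c);cam=-R.T@t;tcp=cam+np.array([.0676,.0139,-.1631]);d=tcp-c0;print('tcp',tcp,d@X,d@Y)
for n,uv,z in [('cheek in',f(373,258),.104),('cheek end',f(228,245),.104),('cheek end',f(518,245),.104),('house R',f(495,190),.052),('blk top L',f(213,420),tcp[2]+.0395),('blk top R',f(576,420),tcp[2]+.0395)]:
    d=onz(c,uv,z)-c0; print(n,(d@X).round(4),(d@Y).round(4))
# near face edge points at row 262: find z where at plane
for u in (278,508):
    o,dd=ray(c,f(u,262)); n=X; s=((c0+X*(-.0265))@X-o@X)/(dd@X); p=o+s*dd; print('edge',p[2].round(3),((p-c0)@Y).round(4))
E
```

```text
[ 0.50192705 -0.25670223  0.0135    ]
tcp [ 0.50920124 -0.29985716  0.13018158] -0.0014755487335454745 -0.0437388172902701
cheek in -0.0318 -0.046
cheek end -0.0338 -0.0676
cheek end -0.0339 -0.0243
house R -0.0343 -0.0236
blk top L -0.0286 -0.0614
blk top R -0.0286 -0.0248
edge 0.081 -0.0621
edge 0.081 -0.0236
```

Request:
play_rows:
  rows:
    - [[0,-0.0015,-0.0015,0,0,0,0.025],[0.015,-0.0015,-0.0015,0,0,0,0.025],[0.03,-0.0015,-0.0015,0,0,0,0.025],[0.045,-0.0015,-0.0015,0,0,0,0.025],[0.055,-0.0015,-0.0015,0,0,0,0.025],[0.058,-0.0015,-0.0015,0,0,0,0.025],[0.058,-0.0015,-0.0015,0,0,0,0.025]]

```text
time_s: 24.35
position: [0.5114, -0.3026, 0.0735]
tcp_rot: [[-0.0, -0.98, -0.201], [0.0, -0.201, 0.98], [-1.0, 0.0, 0.0]]
force: [0.3, 0.7, -1.3]
opening: 0.436
```

Request:
play_rows:
  rows:
    - [[0.002,0,0,0,0,0,0.025],[0.004,0,0,0,0,0,0.025],[0.004,0,0,0,0,0,0.025],[0.004,0,0,0,0,0,0.025]]

```text
time_s: 24.75
position: [0.5114, -0.3026, 0.0698]
tcp_rot: [[0.0, -0.98, -0.201], [-0.0, -0.201, 0.98], [-1.0, -0.0, -0.0]]
force: [-0.5, 0.7, -1.5]
opening: 0.435
```

Request:
play_rows:
  rows:
    - [[0.001,0,0,0,0,0,0.025],[0.001,0,0,0,0,0,0.025]]

```text
time_s: 24.95
position: [0.5115, -0.3027, 0.0688]
tcp_rot: [[0.0, -0.98, -0.201], [-0.0, -0.201, 0.98], [-1.0, -0.0, -0.001]]
force: [0.3, -0.7, -0.8]
opening: 0.436
```

Request:
play_rows:
  rows:
    - [[0.001,0,0,0,0,0,0.025],[0.001,0,0,0,0,0,0.025]]

```text
time_s: 25.15
position: [0.5115, -0.3028, 0.0688]
tcp_rot: [[0.0, -0.98, -0.201], [-0.001, -0.201, 0.98], [-1.0, -0.0, -0.001]]
force: [-1.8, 0.2, 6.8]
opening: 0.433
```

Request:
play_rows:
  rows:
    - [[0,0,0,0,0,0,0.06],[0,0,0,0,0,0,0.06],[0,0,0,0,0,0,0.06],[0,0,0,0,0,0,0.06],[-0.03,0,0,0,0,0,0.06],[-0.07,0,0,0,0,0,0.06],[-0.11,0,0,0,0,0,0.06],[-0.15,0,0,0,0,0,0.06],[-0.18,0,0,0,0,0,0.06],[-0.18,0,0,0,0,0,0.06]]

```text
time_s: 26.15
position: [0.5137, -0.3045, 0.2527]
tcp_rot: [[0.008, -0.98, -0.201], [-0.007, -0.201, 0.98], [-1.0, -0.007, -0.009]]
force: [-0.3, -0.3, -0.3]
opening: 0.684
```

```bash
python3 pk.py w13; python3 - <<'E'
from h import *
c=cap('wrist','w14')
c0=np.array([.5022,-.2565,0]);th=np.radians(11.5);X=np.array([np.cos(th),np.sin(th),0]);Y=np.array([-X[1],X[0],0]);Z=np.array([0,0,1.])
b=c0-.045*Y+.107*Z
print('pred top',proj(c,[b+sx*.0265*X+sy*.019*Y for sx,sy in [(-1,-1),(-1,1),(1,1),(1,-1)]]).round(1).tolist())
for q in (.6,.7): print(q,proj(c,c0+.03*Z+.14*(np.sin(q)*Y+np.cos(q)*Z)).round(0))
a=cap('side')['pixels'][:,:,::-1];cv2.imwrite('pics/s14.png',cv2.resize(a[190:350,230:400],(637,600),interpolation=cv2.INTER_CUBIC))
E
```

```text
[ 0.5114 -0.3026  0.2481] 26.3 0.6867908920298139 [ 0.25702874  0.41021042 -0.28530406]
[[-0.00150324 -0.97963519 -0.20078009]
 [ 0.00134832 -0.20078212  0.979635  ]
 [-0.99999796  0.00120191  0.00162268]]
pred top [[293.3, 193.2], [342.0, 193.2], [340.8, 258.0], [294.2, 258.0]]
0.6 [[494. 239.]]
0.7 [[504. 236.]]
```

View pics/w14.png

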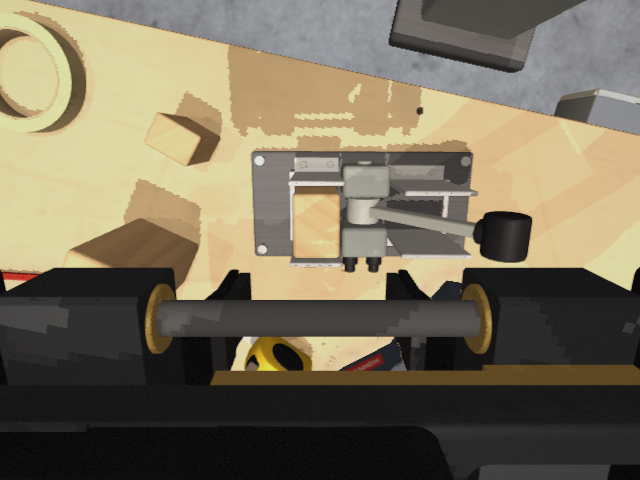

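View pics/s14.png

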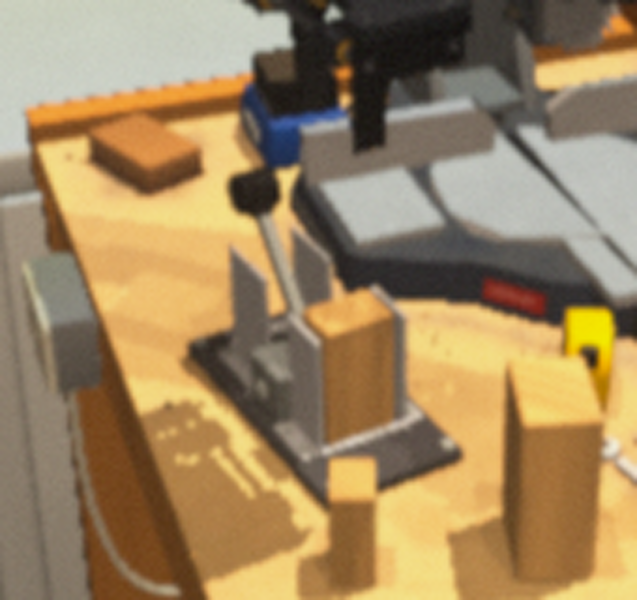

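```bash
python3 -c "
from rig import *
print(hand_in())"
```

```text
the job is handed in; nothing more can be done
None
```

The job is done and handed in at about 26 s of the 67 s allowed. In order:

1. **Block out:** I took the middle-sized block from the left pocket and stood it upright on the open bench at about (0.46, 0.02).
2. **Centre-off:** I brought the lever to upright, within about 0.02 rad in the images, and held it there for well over 2 s.
3. **Throw left:** I pushed the lever left until it reached its stop, where the force rose to about 15 N without further movement.
4. **Block in:** I regripped the block across its 38 mm side and lowered it into the right pocket. I let go only after it touched the floor, at about 7 N.

**Last checks:** The wrist view showed the block's top face within about 1 px of where it should be when upright and fully down. The knob was where a lever angle of 0.7 puts it. In the last side and wrist pictures the gripper was clear and the bystanders looked unmoved, but I did not measure their positions again.

**Small disagreements:**
- The top and wrist cameras differed by about 3 mm on the switch position, so I used the wrist values.
- The lever started at about -0.6 rad, not at the full right stop.

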